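# Tamp the staves level in the packing tray

### The job

Two of the five bevelled staves in the packing tray ride proud. With the wooden tamper in hand (not with the fingers), press them down firmly into the row so that they spread the row and all five lie level on the board beneath, whose height you must feel for; stop at the hard stop and never bear down with more than 50 N; then stand the tamper upright on the bench again, let go, and leave the other things alone.

Things in the scene. Friction and masses are not known exactly. Their poses are not given: they have to be found in the camera images.
- tray: open plywood tray fixed to the bench, outside 114 mm (own x) by 231 mm (own y), 66 mm high, walls 8 mm; inside y = -95 to +120 mm. Origin: on the bench plane, on the long centre line; z up. On its packing board (top 10 to 26 mm above the bench: height not known) lie five staves in a row along y from the wall at -95 mm: base, wedge_a, base, wedge_b, base, then the follower
- follower (a joint): dark board, 14 mm thick, at the +y end of the row, brass knob on top (75 mm above the bench); slides stiffly (3 N) and stays. Value in m: its face is at tray y = 69 mm + value. A pressed wedge stave spreads the row and pushes it back: to about 9 mm when all staves are down on the board. That takes a press of some 5 to 15 N, varying with hidden friction; then comes a hard stop
- tamper: wooden tamper standing on the bench: square flat foot 72 x 72 mm, 16 mm thick, with an upright handle of rectangular section, 36 mm (own x) by 28 mm (own y), its top 114 mm above the foot's underside. Origin: centre of the foot's underside; z up along the handle. 350 g
- wedge_a: wedge stave: bevelled block 90 mm long (own x), 32 mm high, 24 mm wide underneath, 42 mm on top (own y), 90 g. Sits between the first and the second base stave (three base staves of the same size, wide side down, loose on the board), and rides 1 to 15 mm proud of them, wedged in a gap too narrow for it. Origin: centre of its underside; z up
- wedge_b: wedge stave: bevelled block 90 mm long (own x), 32 mm high, 24 mm wide underneath, 42 mm on top (own y), 90 g. Sits between the second and the third base stave (three base staves of the same size, wide side down, loose on the board), and rides 1 to 15 mm proud of them, wedged in a gap too narrow for it. Origin: centre of its underside; z up
- dome_1: bystander: tall turned beech plug with a domed top, 68 mm across, 118 mm tall; origin at the centre of its underside; leave it alone
- glue_bottle: bystander: standing glue bottle, 58 mm across, 174 mm tall; origin at the centre of its underside; leave it alone
- wax_tin: bystander: flat round tin with a green lid, 76 mm across, 31 mm high; origin at the centre of its underside; leave it alone
- tape_measure: bystander: yellow tape measure, 39 x 70 x 64 mm; origin at the centre of its underside; leave it alone
Mind the look-alikes: they are no part of the job. What is shaped like the wedge_b but black or turquoise is not meant.

How it is judged:
By the outcome, as a careful person would: the job done as asked, in the order asked, and still so for the second after the job is handed in, with the robot touching nothing.
It also fails if it takes over 54 s, if anything falls off the work surface, if the arm or the gripper's body presses on something with over 40 N, if the wrist force passes 120 N, or if a joint passes its speed limit or range.

### The arm

A 6-joint arm with a two-finger parallel gripper is mounted at the origin on a cart in front of the work surface, level with it; the furniture and walls round the work are solid. World frame = base frame: x ahead of the robot, y to its left, z up, the work surface at z = 0. Lengths are in m, angles in degrees, forces in N, time in s.
With the tool pointing down it reaches from about 0.375 to 0.75 m from the base axis. Payload 9 kg.
Tool frame: the origin (TCP) lies where the fingers leave the gripper's body, on its centre line; the fingertips stand 73 mm ahead of it and the grasp point (between the pads) lies 54 mm ahead of it (robot.tip_reach is the distance from the TCP to the fingertips, in m); z points along the fingers, y is the line along which they close (so a half turn about z gives the same grasp; the last joint's range is limited). The gripper opens to 85 mm and grips with 20 to 120 N. Pads are 22 mm wide; open, the fingers measure 114 mm over their backs; the gripper's body (76 mm by 85 mm) begins 54 mm behind the grasp point. The pads swing forward as they close: fully open they stand 13 mm farther back than shut.
Start: joints at [64.074, 5.964, 5.575, 89.605, 0, 77.527], TCP at [0.14, 0.584, 0.304] pointing down, gripper open.
Joint ranges: [-171.21, 171.21], [-48.23, 106.86], [-62.78, 66.21], [-105.2, 120.99], [-86.42, 89.51], [-180, 180]. Speed limits (degrees/s): [127.2, 127.2, 147.25, 180, 180, 180].

### API

Orientations are given as [roll, pitch, yaw] about the fixed x, y, z axes, in that order (R = Rz(yaw) Ry(pitch) Rx(roll)).
In Python, from plant import robot gives the robot as it stands. Calls block until the motion is done:
- robot.move_pose(position, orientation): joint-space move of the TCP to a pose.
- robot.line_to(position, vel=0.15, rotation=None, guard=None): straight line of the TCP; rotation=None keeps the orientation; vel is the mean speed in m/s. With guard (N) it stops when the force on the tool has changed by that much, and returns True; else False.
- robot.goto_joints(angles): joint-space move.
- robot.set_gripper(opening): finger opening in m; the grip force is fixed at half the most; returns when the fingers have stopped.
- robot.pause(seconds).
- robot.ik(position, orientation): joint angles nearest the present ones, or None.
- robot.observe(): the state.
- robot.grab_frame(name): name is "side" or "top" or "wrist"; returns the picture (420x560x3 uint8, blue, green, red); there is no depth.
- robot.get_calibration(name): a dict with "vertical_fov" (degrees; the focal length in pixels is half the picture's height over the tangent of half this angle, whatever the lens; pixels are square), "cx", "cy" (the principal point, pixels), "rvec" (rotation vector, rad) and "tvec" (3), from world to camera coordinates, as OpenCV has them. Camera axes: x right, y down, z forward; pixel columns grow to the right and rows downward; lengths in m; the calibration is good to about 2 mm. The wrist camera is an equidistant fisheye: a pixel r from the principal point sees the ray r / f radians off the axis. A picture is of the moment at which its call begins: read the wrist's pose just before it. get_calibration takes no time and is no camera call; for the wrist camera it gives the pose at the moment of the call.
A pose or a line that the arm cannot do raises robot.IKError and nothing moves.
- robot.job_done(): hands the job in; it is judged then, once.
The state is a dict: "time": time; "q": joint angles; "qvel": joint speeds; "joint_torque": joint torques, N m; "tool_pos": TCP position; "tcp_rot": TCP orientation; "ft_force": force on the tool from outside, world axes, zero at the start; "torque": the same for the moment, N m; "gripper_width": finger opening in m; "gripper_force": force on a finger pad.
Only numpy, scipy, OpenCV 4.12 (cv2) and the standard library are available. Lean on these libraries where they do the work, as an engineer would, in place of code of your own. Each camera call takes 0.05 s, during which the arm holds its last target. There are 200 camera calls.

## Working session

There is one attempt and no reset: what is moved stays moved. The work goes in short steps, each a Python script; the robot and the scene stay as the last script left them, time stands still between calls to the robot, and variables do not carry over. Pictures are saved under pics/ and viewed, at most 10 in all, crops included, and the job is handed in when it is done.

```bash
ls; mkdir -p pics
python3 - <<'E'
from plant import robot
import cv2,numpy as np
for n in("top","side"):
    cv2.imwrite(f"pics/{n}0.png",robot.grab_frame(n)); c=robot.get_calibration(n);print(n,c)
o=robot.observe();print(o)
E
```

```text
pics
top {'vertical_fov': 47.68357336649984, 'cx': 273.568054531212, 'cy': 215.2992979968548, 'rvec': array([ 2.13277407, -2.10022091,  0.21352438]), 'tvec': array([0.02969946, 0.54103503, 1.29362124])}
side {'vertical_fov': 53.99941435812129, 'cx': 284.82435556606254, 'cy': 209.834780591835, 'rvec': array([ 0.02816396, -2.67102366,  1.64755388]), 'tvec': array([0.55082809, 0.03808992, 1.21425778])}
{'time': 0.1, 'q': array([6.40734439e+01, 5.99613387e+00, 5.53251572e+00, 8.96043588e+01,
       3.15914985e-04, 7.75263724e+01]), 'qvel': array([-0.05973378, -0.14927323,  0.09919044, -0.01919401, -0.02620387,
       -0.05743664]), 'joint_torque': array([ 7.19025717e-03, -5.58209038e+01,  5.04717922e+01,  1.33290412e-02,
       -1.91074460e-04, -5.60144784e-07]), 'tool_pos': array([0.13948866, 0.5833491 , 0.30320007]), 'tcp_rot': array([-1.79933696e+02, -1.49908123e-02,  1.66547063e+02]), 'ft_force': array([ 0.21686472, -0.78399326, -0.20280498]), 'torque': array([-0.02280092, -0.04363597,  0.00131869]), 'gripper_force': 0.0, 'gripper_width': 0.08514818915778587}
```

View pics/top0.png

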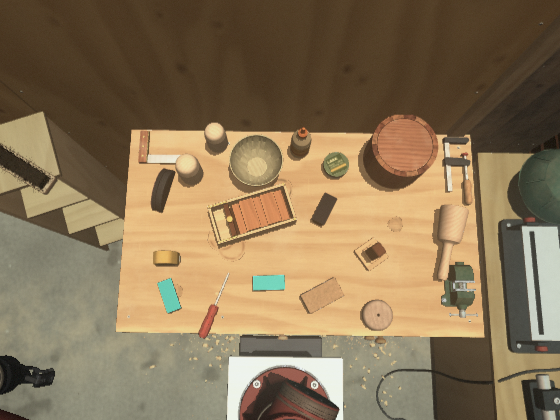

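View pics/side0.png

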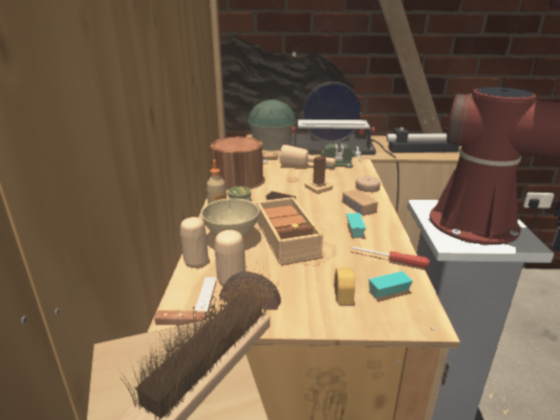

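The top view shows the tray at about (252,215), with the follower and knob at its left end (229,218). The tamper (square foot, dark handle) is at (372,253), and at (318,170) in the side view.

The wedge look-alikes are black at (323,209) and turquoise at (268,283) and (169,295). The true wedges are the reddish-brown ones inside the tray. Next I'll enlarge both for confirmation and coarse positions.

```bash
cat > h.py <<'E'
import numpy as np,cv2
from plant import robot
def ray(n,px,cal=None):
    c=cal or robot.get_calibration(n); f=210/np.tan(np.radians(c["vertical_fov"]/2))
    x,y=(px[0]-c["cx"])/f,(px[1]-c["cy"])/f
    if n=="wrist":
        r=np.hypot(x,y); s=np.sin(r)/r if r>1e-9 else 1; d=np.array([x*s,y*s,np.cos(r)])
    else: d=np.array([x,y,1.])
    R=cv2.Rodrigues(np.array(c["rvec"]))[0]
    return -R.T@np.array(c["tvec"]).ravel(), R.T@d
def onz(n,px,z,cal=None):
    o,d=ray(n,px,cal); return (o+d*(z-o[2])/d[2])
E
python3 - <<'E'
from h import *
im=cv2.imread("pics/top0.png")
a=cv2.resize(im[175:255,195:305],None,fx=5,fy=5,interpolation=cv2.INTER_CUBIC)
b=cv2.resize(im[230:275,350:395],None,fx=5,fy=5,interpolation=cv2.INTER_CUBIC)
o=np.zeros((400,785,3),np.uint8);o[:400,:550]=a;o[:225,555:780]=b
cv2.imwrite("pics/crop1.png",o)
print("tamper",onz("top",(372,254),.016),"tray",onz("top",(252,215),.066),"bowl",onz("top",(255,162),.06))
E
```

```text
tamper [ 0.43927095 -0.24641582  0.016     ] tray [0.53804738 0.09865212 0.066     ] bowl [0.69565239 0.09404112 0.06      ]
```

View pics/crop1.png

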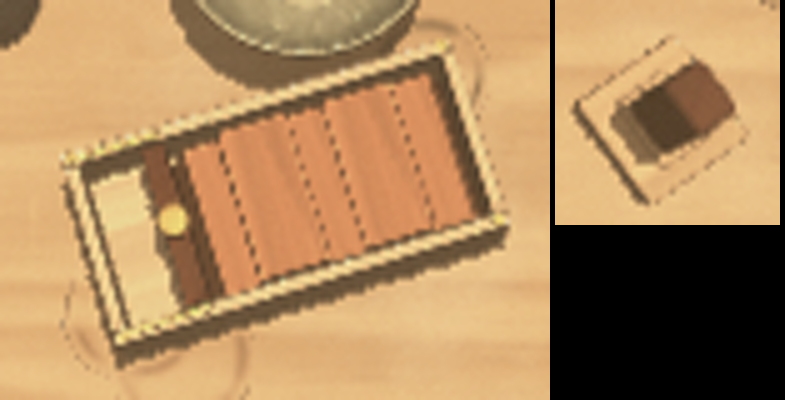

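The crop shows the tray turned by about 17°. It holds five red-brown staves with the dark follower and knob at the left, and the tamper stands alone with its brown handle. Next, close-up measurements with the wrist camera.

Run:
```python
from h import *
import pickle
q=robot.observe()
D={}
for k,p,yaw in(("tray",[.53,.10,.30],107),("tam",[.43,-.24,.26],57)):
    s=min(((robot.ik(p,[180,0,yaw+e]),yaw+e) for e in(0,180,-180) if robot.ik(p,[180,0,yaw+e]) is not None),key=lambda t:abs(t[0][5]))
    robot.move_pose(p,[180,0,s[1]]); robot.pause(.3)
    c=robot.get_calibration("wrist"); im=robot.grab_frame("wrist")
    cv2.imwrite(f"pics/w_{k}.png",im); D[k]=c
    o=robot.observe();print(k,s[1],o["q"].round(1),o["time"],o["tool_pos"],ray("wrist",(c["cx"],c["cy"])),c["vertical_fov"])
pickle.dump(D,open("cal.pkl","wb"))
```

```text
tray 107 [-3.2 -4.7 -5.6 89.1  0.  69.8] 2.675 [0.52997925 0.10024508 0.30000771] (array([0.50389858, 0.17833135, 0.36966769]), array([ 0.09182626, -0.30184278, -0.94892512])) 65.70646984690485
tam 57 [-44.4 -13.2 -17.5  85.8   0.   78.6] 4.3667 [ 0.43025858 -0.23959603  0.26002449] (array([ 0.47202385, -0.17100875,  0.3297114 ]), array([-0.17204027, -0.26516757, -0.94872984])) 65.70646984690485
```

View pics/w_tray.png

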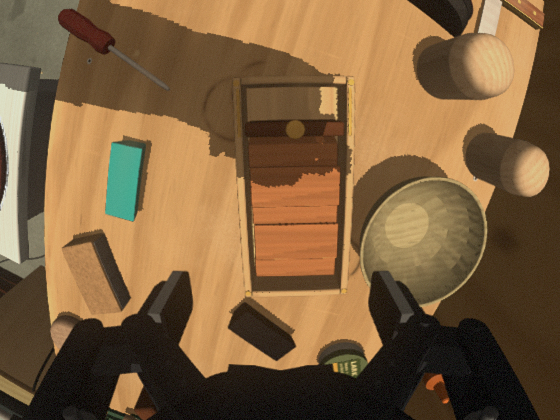

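View pics/w_tam.png

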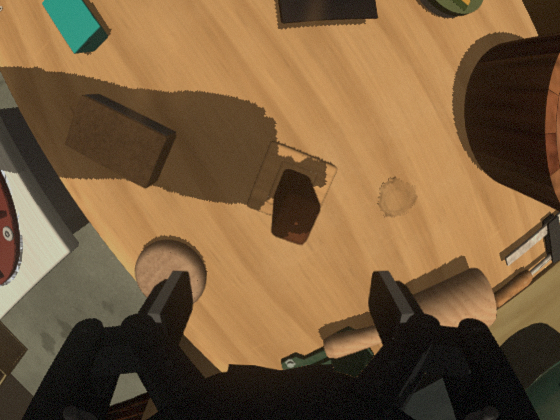

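Wrist views: the tray rim corners are near (236,78), (353,77), (348,292) and (246,295). The tamper's foot corners are near (273,141), (338,166) and (248,207), with its handle top around (297,220). I'll enlarge both with brightened shadows.

Run:
```python
from h import *
g=lambda i:(255*(i/255.)**.5).astype(np.uint8)
a=g(cv2.imread("pics/w_tam.png"))[125:265,235:350]
b=g(cv2.imread("pics/w_tray.png"))[68:303,225:365]
a=cv2.resize(a,None,fx=3.5,fy=3.5,interpolation=cv2.INTER_CUBIC);b=cv2.resize(b,None,fx=2.5,fy=2.5,interpolation=cv2.INTER_CUBIC)
o=np.zeros((590,760,3),np.uint8);o[:a.shape[0],:a.shape[1]]=a;o[:b.shape[0],405:405+b.shape[1]]=b
cv2.imwrite("pics/crop2.png",o)
```

```text
(no output)
```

View pics/crop2.png

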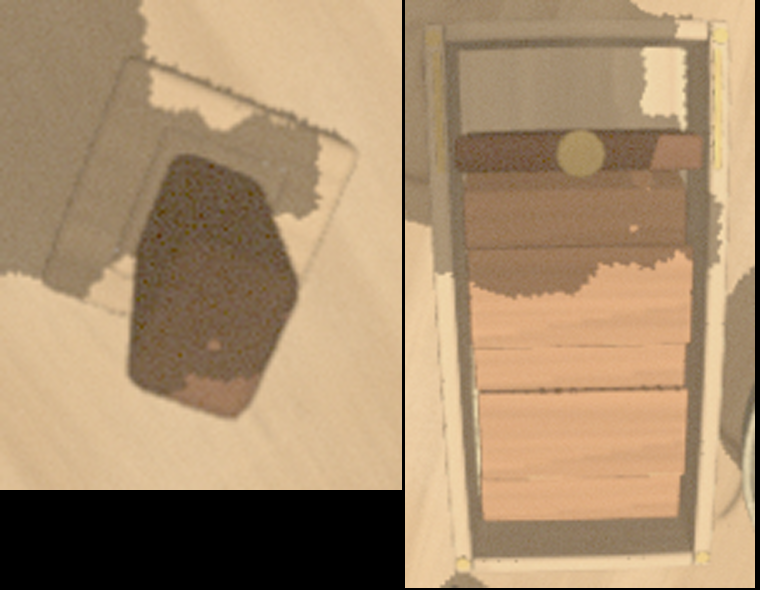

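Run:
```python
from h import *
import pickle
D=pickle.load(open("cal.pkl","rb"))
W=lambda k,pts,z:np.array([onz("wrist",p,z,D[k])[:2] for p in pts])
ang=lambda v:np.degrees(np.arctan2(v[1],v[0])).round(2)
F=W("tam",[(272.1,142.1),(336.4,167.9),(247.9,203.6)],.016)
print("foot",F,"sides",np.linalg.norm(F[1]-F[0]),np.linalg.norm(F[2]-F[0]),ang(F[1]-F[0]),ang(F[2]-F[0]),"c",(F[1]+F[2])/2)
H=W("tam",[(272.1,233),(303,244.1),(319.9,207.9)],.114)
print("htop",H,np.linalg.norm(H[0]-H[1]),np.linalg.norm(H[2]-H[1]),ang(H[1]-H[0]),ang(H[2]-H[1]),"c",(H[0]+H[2])/2)
T=W("tray",[(234.2,78.8),(353.8,76),(347,292.8),(245.8,296)],.066)
print("tray",T,[np.linalg.norm(T[i]-T[i-3]).round(4) for i in range(4)],[ang(T[i-3]-T[i]) for i in range(4)],"c",T.mean(0))
```

```text
foot [[ 0.44679944 -0.1953454 ]
 [ 0.48641671 -0.25077428]
 [ 0.39219446 -0.23393815]] sides 0.06813141307421278 0.06686631407557667 -54.45 -144.75 c [ 0.43930559 -0.24235621]
htop [[ 0.41919553 -0.24180622]
 [ 0.43324001 -0.2613148 ]
 [ 0.457678   -0.24418016]] 0.024038137293387236 0.029846457065150638 -54.25 35.04 c [ 0.43843677 -0.24299319]
tray [[ 0.45529143  0.19187348]
 [ 0.55962779  0.22806982]
 [ 0.63267824  0.01208606]
 [ 0.52585455 -0.02409244]] [np.float64(0.1104), np.float64(0.228), np.float64(0.1128), np.float64(0.2272)] [np.float64(19.13), np.float64(-71.31), np.float64(-161.29), np.float64(108.09)] c [0.543363   0.10198423]
```

Tamper: centre (0.439, -0.2427), yaw 35.4°. Tray: yaw 18.65°, origin about (0.5474, 0.0901). Next, grasp and lift.

Run:
```python
from h import *
R=[180,0,35.4-180]
x,y=.439,-.2427
robot.move_pose([x,y,.215],R)
robot.line_to([x,y,.132],vel=.15)
robot.set_gripper(0.0)
o=robot.observe();print(o["time"],o["tool_pos"],o["gripper_width"],o["gripper_force"],o["ft_force"])
robot.line_to([x,y,.245],vel=.15)
robot.pause(.2)
o=robot.observe();print(o["time"],o["q"].round(1),o["gripper_width"],o["gripper_force"],o["ft_force"])
cv2.imwrite("pics/lift_w.png",robot.grab_frame("wrist"));cv2.imwrite("pics/lift_s.png",robot.grab_frame("side"))
a=cv2.imread("pics/lift_w.png");b=cv2.imread("pics/lift_s.png")[60:270,200:480]
cv2.imwrite("pics/lift.png",np.hstack([cv2.resize(a,(400,300)),cv2.resize(b,(400,300))]))
```

```text
7.9667 [ 0.43931091 -0.2430248   0.13244502] 0.027300458800790444 62.70898103713989 [ 1.50370104 -0.23062601  2.32733435]
9.0667 [-43.9 -11.5 -17.6  84.    0.  -79.3] 0.027265198894091156 62.01576232910156 [ 0.68105362  0.60437529 -3.94090743]
```

View pics/lift.png

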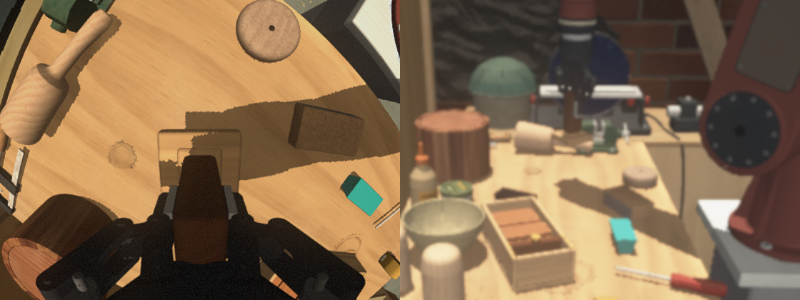

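The tamper is held upright and square, at 27 mm width. Next, press wedge_a, then wedge_b.

```bash
cat >> h.py <<'E'
YAW=18.65
O=np.array([.5474,.0901]); yd=np.array([-np.sin(np.radians(YAW)),np.cos(np.radians(YAW))])
RT=[180,0,YAW-180]
def press(ty,guard,zstart=.220,vel=.012):
    p=O+yd*ty
    robot.line_to([*p,zstart],vel=.12); robot.pause(.3)
    f0=robot.observe()["ft_force"]
    hit=robot.line_to([*p,.16],vel=vel,guard=guard)
    o=robot.observe(); print("press",ty,hit,"t",o["time"],"tcp",o["tool_pos"].round(4),"dF",(o["ft_force"]-f0).round(1),"torque",o["torque"].round(2))
    return hit
E
python3 - <<'E'
from h import *
p=O+yd*-.046
robot.move_pose([*p,.25],RT)
o=robot.observe();print(o["time"],o["q"].round(1))
press(-.046,27)
robot.pause(.2);o=robot.observe();print(o["tool_pos"],o["ft_force"],o["tcp_rot"])
cv2.imwrite("pics/pa.png",robot.grab_frame("wrist"))
E
```

```text
10.3667 [ -8.6  -0.6  -6.7  83.8  -0.  -27.3]
press -0.046 True t 14.225 tcp [0.5626 0.0472 0.1802] dF [-0.9  1.1  8.9] torque [0.38 0.55 0.03]
[0.56254231 0.04713589 0.18022092] [-0.40236193 -0.52262545  5.70335815] [ 1.79960463e+02  1.38212754e-01 -1.61319518e+02]
```

Run:
```python
from h import *
def again(n,g):
    for i in range(n):
        o=robot.observe();z=o["tool_pos"]
        hit=robot.line_to([z[0],z[1],z[2]-.02],vel=.01,guard=g)
        a=robot.observe();robot.pause(.1);b=robot.observe()
        print(hit,b["time"],a["tool_pos"][2].round(4),a["ft_force"][2].round(1),b["tool_pos"][2].round(4),b["ft_force"][2].round(1),"gw",b["gripper_width"])
again(2,22)
p=O+yd*-.046
robot.line_to([*p,.215],vel=.1)
press(.026,27,zstart=.215)
again(2,22)
cv2.imwrite("pics/pb.png",robot.grab_frame("wrist"))
```

```text
True 15.1583 0.1802 5.9 0.1802 6.0 gw 0.027544992862062294
True 15.8417 0.1803 6.1 0.1803 6.4 gw 0.027478238508689922
press 0.026 True t 20.2417 tcp [0.5397 0.1162 0.1802] dF [-0.1  0.3  7.9] torque [0.2  0.46 0.05]
True 20.9167 0.1802 6.3 0.1802 6.0 gw 0.027293056755214765
True 21.6 0.1802 5.5 0.1802 6.0 gw 0.027418573363333483
```

Both presses stop at the same height (TCP 0.1802), so it is a hard stop with the board about 16 mm up. I'll lift and check the row.

Run:
```python
from h import *
p=O+yd*.026
robot.line_to([*p,.25],vel=.15)
xd=np.array([yd[1],-yd[0]])
p2=O+yd*-.03-xd*.13
robot.move_pose([*p2,.28],RT);robot.pause(.2)
print(robot.observe()["time"],robot.observe()["ft_force"])
w=robot.grab_frame("wrist");t=robot.grab_frame("top")
g=lambda i:(255*(i/255.)**.6).astype(np.uint8)
a=cv2.resize(g(w),(420,315));b=cv2.resize(g(t[175:255,195:305]),(375,273),interpolation=cv2.INTER_CUBIC)
o=np.zeros((315,800,3),np.uint8);o[:,:420]=a;o[:273,425:]=b
cv2.imwrite("pics/chk.png",o);cv2.imwrite("pics/chk_w.png",w);cv2.imwrite("pics/chk_t.png",t)
```

```text
23.1083 [-0.25602711 -0.01638132 -3.22644881]
```

View pics/chk.png

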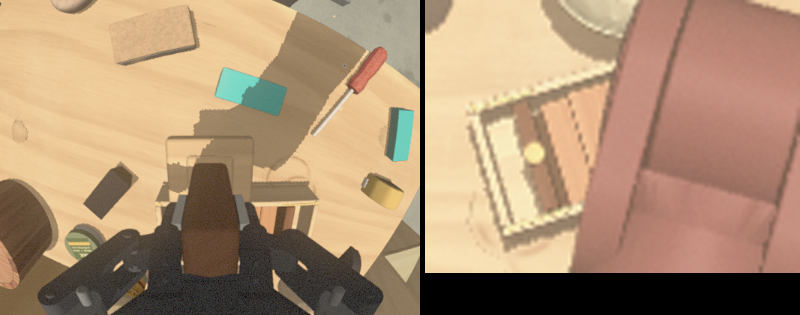

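The follower has moved back visibly. I'll measure it by the knob, then put the tamper back.

Run:
```python
from h import *
for n in("top0","chk_t"):
    im=cv2.imread(f"pics/{n}.png")[205:235,215:245]
    h=cv2.cvtColor(im,cv2.COLOR_BGR2HSV);m=((h[...,1]>110)&(h[...,2]>150)&(h[...,0]>18)).astype(np.uint8)
    k,l,s,c=cv2.connectedComponentsWithStats(m);
    for i in range(1,k):
        if s[i,4]>8: 
            p=c[i]+[215,205];w=onz("top",p,.073)[:2];print(n,p,s[i,4],"tray y of knob",(w-O)@yd)
R=[180,0,35.4-180]; x,y=.439,-.2427
robot.move_pose([x,y,.25],R)
robot.line_to([x,y,.145],vel=.12);robot.pause(.2)
print(robot.line_to([x,y,.120],vel=.012,guard=4),robot.observe()["tool_pos"],robot.observe()["ft_force"],robot.observe()["time"])
robot.set_gripper(.085)
robot.pause(.2)
robot.line_to([x,y,.24],vel=.12)
robot.move_pose([.46,-.10,.33],[180,0,-180]);robot.pause(.3)
c=robot.get_calibration("wrist");w=robot.grab_frame("wrist");t=robot.grab_frame("top");s=robot.grab_frame("side")
print(robot.observe()["time"])
cv2.imwrite("pics/end_t.png",t)
o=np.zeros((560,800,3),np.uint8)
o[:273,:375]=cv2.resize(t[175:255,195:305],(375,273),interpolation=cv2.INTER_CUBIC)
o[:280,400:]=cv2.resize(s[140:280,230:430],(400,280),interpolation=cv2.INTER_CUBIC)
o[290:530,:320]=cv2.resize(w,(320,240)); o[290:530,400:720]=cv2.resize(t[225:285,340:420],(320,240),interpolation=cv2.INTER_CUBIC)
cv2.imwrite("pics/end.png",o)
```

```text
top0 [229.13043478 218.7826087 ] 23 tray y of knob 0.07522861840110069
chk_t [226.6  219.44] 25 tray y of knob 0.082490143723715
True [ 0.4389706  -0.2427244   0.13211762] [ 0.16428991 -1.15766876  4.96556936] 26.6167
29.7833
```

View pics/end.png

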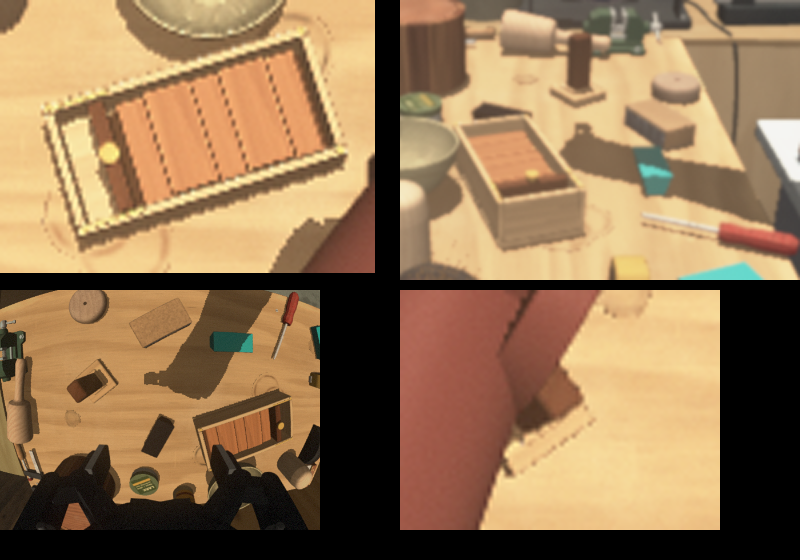

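The tamper stands upright at its place, and the staves look level. The knob moved about 7 mm at coarse resolution. I'll repeat the first wrist view for a finer comparison.

Run:
```python
from h import *
import pickle
D=pickle.load(open("cal.pkl","rb"))
robot.move_pose([.53,.10,.30],[180,0,107]);robot.pause(.3)
c=robot.get_calibration("wrist");w=robot.grab_frame("wrist");cv2.imwrite("pics/w2.png",w);pickle.dump(c,open("c2.pkl","wb"))
print(robot.observe()["time"])
g=lambda i:(255*(i/255.)**.5).astype(np.uint8)
f=lambda i:cv2.resize(g(i)[68:303,225:365],None,fx=2.5,fy=2.5,interpolation=cv2.INTER_CUBIC)
cv2.imwrite("pics/cmp.png",np.hstack([f(cv2.imread("pics/w_tray.png")),f(w)]))
```

```text
31.6417
```

View pics/cmp.png

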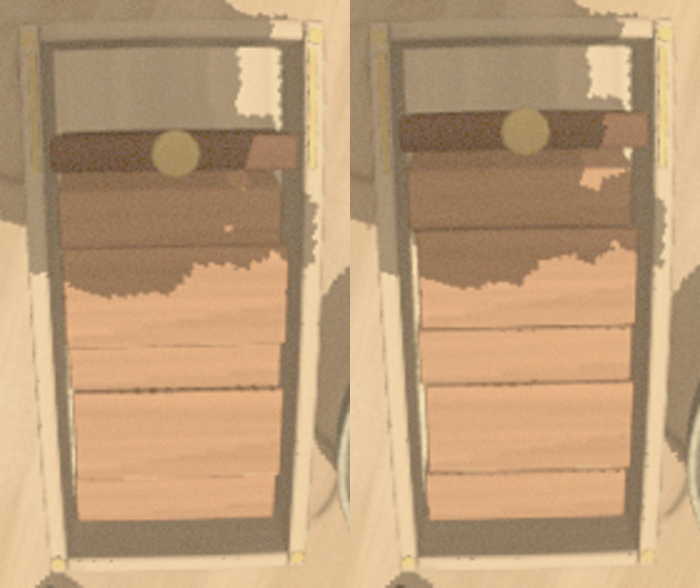

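The knob moved about 22 px in the enlargement, which is roughly 9 mm. That matches the follower's fully-down value, and the staves show uniform seams. Handing in.

```bash
python3 -c "
from plant import robot
print(robot.job_done())"
```

```text
the job is handed in; nothing more can be done
None
```

The job is handed in (no verdict was returned): both proud staves were pressed with the tamper to the same hard stop, putting the board about 16 mm above the bench. The follower moved back about 9 mm, the press guard was set at 27 N, and the tamper stands upright on the bench, released, at 31.6 s on the clock.

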